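# Load the setting dies and hold the index plunger clear

## Robot

A 6-joint arm with a two-finger parallel gripper is mounted at the origin on a cart in front of the work surface, level with it; the furniture and walls round the work are solid. World frame = base frame: x ahead of the robot, y to its left, z up, the work surface at z = 0. Lengths are in m, angles in rad, forces in N, time in s.
With the tool pointing down it reaches from about 0.375 to 0.9 m from the base axis. Payload 3.1 kg.
Tool frame: the origin (TCP) lies at the very end of the fingers, on their centre line; the grasp point (between the pads) lies env.grip_depth behind it (env.grip_depth is the distance from the TCP to the grasp point, in m); z points along the fingers, y is the direction in which the jaws open and shut (so a half turn about z gives the same grasp; the last joint's range is limited). The gripper opens to 87 mm and grips with 3 to 60 N. Pads are 19 mm wide; open, the fingers measure 117 mm over their backs; the gripper's body (75 mm by 190 mm) begins 51 mm behind the grasp point.
Start: joints at [-1.343, 0.527, 1.433, -0, 1.181, -0.178], TCP at [0.247, -0.574, 0.223] pointing down, gripper open.
Joint ranges: [-3.08, 3.08], [-0.75, 2.2], [0.22, 2.44], [-1.43, 4.57], [0, 2.65], [-2.85, 2.85]. Speed limits (rad/s): [2.79, 2.79, 3.14, 3.14, 3.14, 3.14].

## Interface

Orientations are given as a unit quaternion [x, y, z, w].
In Python, from workcell import get_obs, optics, env gives the robot as it stands. The module is installed in compiled form; this text tells all that it offers.
- The arm moves only by the tool send_rows, never from a script. Its argument "targets" is one flat list of numbers, 7 for each row, row after row: the finger opening in m, from 0 to 0.087, then the shift along the world's x, y, z in m, then the turn, a rotation vector about the world's x, y, z in rad. A call has exactly 10 rows; each row is the pose to reach, as a shift and turn from the pose commanded when the call began; what a row does not reach only later rows make up. A row lasts 1/8 s, in which the tool goes at most 62.5 mm and 10.7 degrees, less where a joint would pass 70% of its speed; a pose out of reach is approached as far as the arm can. A call with a gripper value outside its range is refused whole. The fingers move at their own pace and stop on an object; "grip_force" is the grip in N (left out, the last holds). Time passes only in rows, so rows that repeat a pose let the fingers close, or fill a call up. It gives the time, the measured TCP pose, the force and the opening at its end, in the units of the state.
- get_obs(): the state, without advancing time (a new reading comes with each control period).
- optics.grab_frame(name): name is "side" or "top" or "wrist"; returns a dict with "color" (480x640x3 uint8, blue, green, red), "depth" (480x640 float32, m along the optical axis (not along the pixel's ray), 0 where there is no reading), "vertical_fov" (degrees; the focal length in pixels is half the picture's height over the tangent of half this angle, whatever the lens; pixels are square), "cx", "cy" (the principal point, pixels), "D" ([k1, k2, p1, p2, k3] as OpenCV has them; the pictures are not rectified), "R" (3x3) and "t" (3): a world point X has camera coordinates R X + t; the wrist camera has in their place "tool_from_camera" (4x4, takes a point from camera to tool coordinates, whose origin is the TCP and whose axes are the flange's). Camera axes: x right, y down, z forward; pixel columns grow to the right and rows downward; lengths in m; the calibration is good to about 2 mm. A picture is of the moment at which its call begins: read the wrist's pose just before it.
- env.close_job(): hands the job in, once; it reports no verdict.
The state is a dict: "t": time; "qpos": joint angles; "qd": joint speeds; "joint_efforts": joint torques, N m; "tool_pos": TCP position; "ee_rot": TCP orientation; "ft_force": force on the tool from outside, world axes, zero at the start; "ft_torque": the same for the moment, N m; "opening": finger opening in m.
Only numpy, scipy, OpenCV 4.12 (cv2) and the standard library are available. Lean on these libraries where they do the work, as an engineer would, in place of code of your own. Each camera call takes 0.05 s, during which the arm holds its last target.

## Task

Stand each of the two loose steel dies upright in the empty pocket of its own row of the die carriage: the thin one with the thin dies, the thick one with the thick dies, both right down in their pockets and let go. Only then take the red knob of the sprung index plunger, pull it fully up so that its pin is clear of its hole, and keep holding it up: the program finishes while the robot still holds the knob there. Leave the spool of tan thread and the spotted pouch where they are.

Things in the scene. Friction and masses are not known exactly. Their poses are not given: they have to be found in the camera images.
- fixture: Fixed die fixture, 144 x 224 mm; origin under its centre, on the counter; x across its two rows of dies, y along them, z up. Carriage top 30 mm up. Thick row at x -36, thin row at x +36 mm; pockets at y +70 (empty), +18 and -34 mm (a fixed die in each, top 62 mm up). At y -80 mm a grey bridge along x, 22 mm wide, 139 mm long, top 48 mm up, carries the plunger.
- small_pocket (a point): Centre of the mouth of the empty pocket in the row of thin dies, level with the carriage's top face (30 mm above the counter): round, 25 mm wide, 12 mm deep, its rim bevelled. Axes as the fixture's.
- large_pocket (a point): Centre of the mouth of the empty pocket in the row of thick dies, level with the carriage's top face (30 mm above the counter): round, 35 mm wide, 12 mm deep, its rim bevelled. Axes as the fixture's.
- small_die_center (a point): Centre of the loose thin steel die, a round bar 20 mm in diameter and 44 mm high, 50 to 100 g, standing upright on the counter: 22 mm above its underside, z up along its axis. Seated in its pocket it is 40 mm above the counter.
- large_die_center (a point): Centre of the loose thick steel die, a round bar 30 mm in diameter and 44 mm high, 100 to 200 g, standing upright on the counter: 22 mm above its underside, z up along its axis. Seated in its pocket it is 40 mm above the counter.
- plunger (a joint): Lift of the index plunger in m: 0 seated in its hole, 0.014 fully up against its stop; the pin is 8 mm deep in its hole, so it leaves it at 0.008. Moves straight up; a spring pulls it down with about 8 N when seated and 12 N when fully up, and it snaps back if let go.
- plunger_knob (a point): Centre of the plunger's red round knob, 28 mm in diameter and 20 mm high; moves with the plunger (80 mm above the counter when seated). Below it a neck 10 mm thick and 6 mm high, then a steel housing 18 mm in diameter (21 mm in its lowest 7 mm), 16 mm high, on the bridge. Axes as the fixture's.
- eyelet_press: Obstacle, not used: dark green hand press fixed behind the fixture, about 140 x 80 mm and 0.25 m high; its upright lever rises to about 0.44 m and leans towards the robot, so the arm must not swing across above it. Origin under its centre. (A blue vice, about 0.13 m high, is fixed at its front left.)
- spool_tan: Bystander: wooden spool of tan thread, 40 mm wide, 60 mm high, standing at the back; origin under its centre.
- pouch: Bystander: spotted pouch, 65 x 110 x 54 mm, at the back right; origin under its centre.
There are look-alikes about, which are no part of the job. What is shaped like the part that bears small_die_center but yellow is not meant. Leave any green look-alike of the part that bears large_die_center alone.

How it is judged:
By the outcome, as a careful person would: the job done as asked, in the order asked, and still so for the second after the job is handed in, while the arm keeps its last pose, push and grip.
It also fails if it takes over 59 s, if anything falls off the work surface, if the arm or the gripper's body presses on something with over 40 N, if the wrist force passes 120 N, or if a joint passes its speed limit or range.

## Working session

There is one attempt and no reset: what is moved stays moved. The work goes in short steps, Python scripts to look and compute and a tool call to move; the robot and the scene stay as the last step left them, time stands still between calls to the robot, and variables do not carry over. Pictures are saved under pics/ and viewed, and the job is handed in when it is done.

Besides the shell and the picture viewer there is one more tool, called after "Call:" by a JSON object that holds its "method" and its "body", one argument or row to a line. send_rows: Moves the arm, as the interface text tells. Its arguments: {"type":"object","properties":{"targets":{"type":"array"},"grip_force":{"type":"number"}},"required":["targets"]}

```bash
mkdir -p pics
cat > h.py <<'E'
import numpy as np, cv2
from workcell import get_obs, optics, env
from scipy.spatial.transform import Rotation as Ro
def grab(n):
    o=get_obs(); f=optics.grab_frame(n)
    h=f["color"].shape[0]; fl=h/2/np.tan(np.radians(f["vertical_fov"])/2)
    K=np.array([[fl,0,f["cx"]],[0,fl,f["cy"]],[0,0,1]]); f["K"]=K
    if n=="wrist":
        T=np.eye(4);T[:3,:3]=Ro.from_quat(o["ee_rot"]).as_matrix();T[:3,3]=o["tool_pos"]
        M=np.linalg.inv(T@np.array(f["tool_from_camera"])); f["R"]=M[:3,:3];f["t"]=M[:3,3]
    f["R"]=np.array(f["R"]);f["t"]=np.array(f["t"]).ravel()
    return f
def ray(f,u,v):
    p=cv2.undistortPoints(np.array([[[u,v]]],float),f["K"],np.array(f["D"],float))[0,0]
    return -f["R"].T@f["t"], f["R"].T@np.array([p[0],p[1],1])
def atz(f,u,v,z):
    c,d=ray(f,u,v); return c+d*(z-c[2])/d[2]
def atd(f,u,v):
    c,d=ray(f,u,v); return c+d*f["depth"][int(v),int(u)]
def proj(f,X):
    r=cv2.Rodrigues(f["R"])[0]
    return cv2.projectPoints(np.array(X,float).reshape(-1,1,3),r,f["t"],f["K"],np.array(f["D"],float))[0][:,0]
def crop(f,u0,v0,u1,v1,s,name):
    cv2.imwrite("pics/"+name,cv2.resize(f["color"][v0:v1,u0:u1],None,fx=s,fy=s,interpolation=cv2.INTER_CUBIC))
import pickle
def save(f,n): pickle.dump(f,open(n+".pkl","wb"))
def load(n): return pickle.load(open(n+".pkl","rb"))
E
python3 - <<'E'
from h import *
o=get_obs();print(o, env.grip_depth)
for n in ["top","side","wrist"]:
    f=grab(n);save(f,n);cv2.imwrite(f"pics/{n}0.png",f["color"]);print(n,f["K"][0,0],-f["R"].T@f["t"],f["D"])
E
```

```text
{'t': 0.0, 'qpos': array([-1.34252076e+00,  5.28444168e-01,  1.43388577e+00,  3.61240526e-06,
        1.18139337e+00, -1.78472023e-01]), 'qd': array([ 4.48103653e-04, -5.26305924e-04,  4.31976981e-04,  3.89482952e-04,
       -8.13506890e-05,  1.63521112e-03]), 'joint_efforts': array([-3.84151517e-04, -4.40041316e+01, -1.76595587e+01,  6.32131635e-02,
        5.83287072e-02, -1.60490649e-04]), 'tool_pos': array([ 0.24714316, -0.57327364,  0.22159041]), 'ee_rot': array([ 9.79390315e-01,  2.01973950e-01, -2.48561479e-05, -1.06504202e-03]), 'ft_force': array([-0.03885944,  0.67595281, -0.05313796]), 'ft_torque': array([ 0.00811218,  0.04414873, -0.04807084]), 'opening': 0.08691152920125687} 0.0187
top 458.71209345381214 [ 0.45707773 -0.184516    1.01116077] [0.00530064 0.         0.         0.         0.        ]
side 501.1978567012479 [ 0.44753032 -1.00908755  0.59016472] [-0.08473001  0.          0.          0.          0.        ]
wrist 348.9976426034509 [ 0.30794457 -0.54815585  0.38381046] [-0.04072179  0.          0.          0.          0.        ]
```

View pics/top0.png

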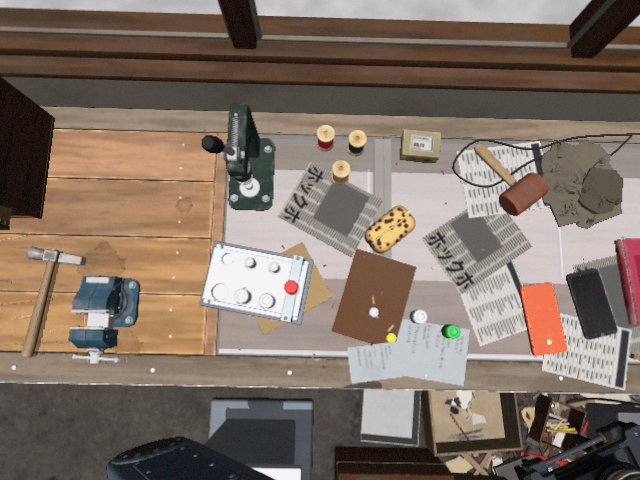

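View pics/side0.png

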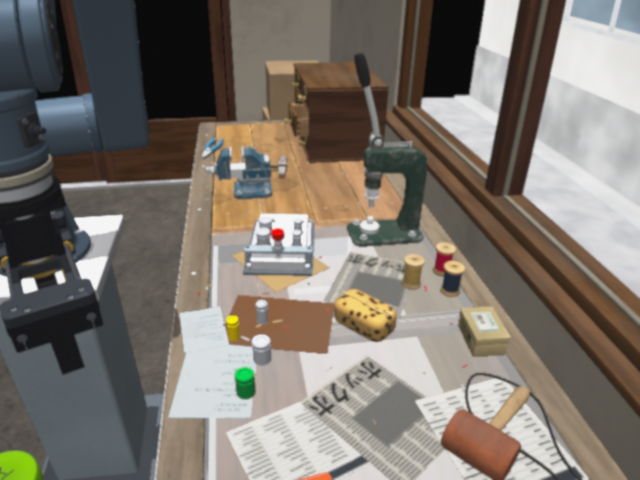

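View pics/wrist0.png

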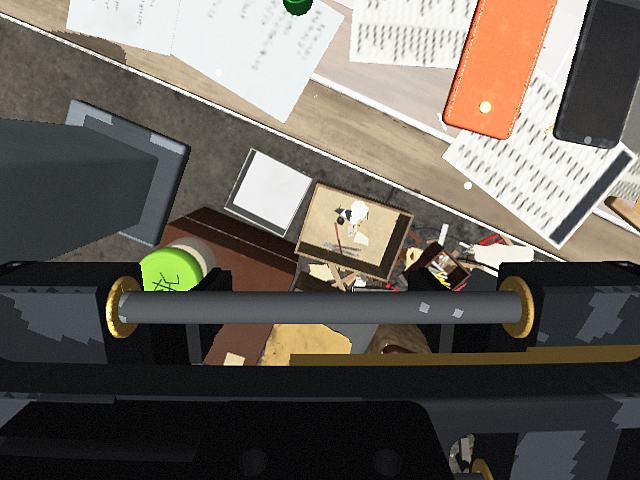

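Candidates in the top picture: thin steel (374,312) and yellow look-alike (391,338); thick steel (419,317) and green look-alike (451,331). I choose the two steel ones and check them in a close crop.

Run:
```python
from h import *
f=load("top")
crop(f,355,295,465,350,7,"c1.png"); crop(f,195,235,335,330,5,"c2.png")
s=load("side"); crop(s,210,280,290,400,5,"c3.png")
```

```text
(no output)
```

View pics/c1.png

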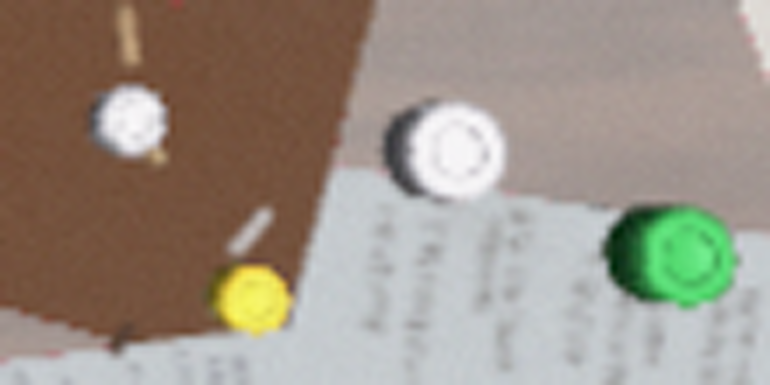

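View pics/c2.png

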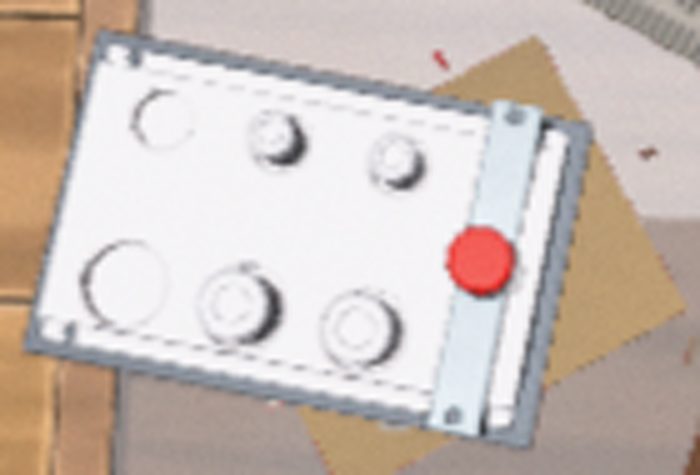

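View pics/c3.png

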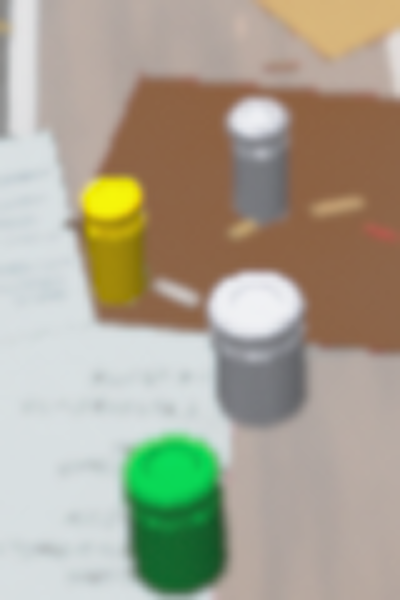

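```bash
cat > fit.py <<'E'
from h import *
from scipy.optimize import least_squares
f=load("top")
c=lambda x,y:(195+x/5-.4,235+y/5-.4)
pts=[((36,70,30),c(164,120)),((-36,70,30),c(125,284)),((36,18,62),c(279,134)),((36,-34,62),c(401,161)),((-36,18,62),c(233,304)),((-36,-34,62),c(355,326)),((0,-80,90),c(481,261))]
P=np.array([p[0] for p in pts])/1e3; U=np.array([p[1] for p in pts])
def W(q): 
    return np.c_[P[:,0]*np.cos(q[2])-P[:,1]*np.sin(q[2])+q[0],P[:,0]*np.sin(q[2])+P[:,1]*np.cos(q[2])+q[1],P[:,2]]
r=least_squares(lambda q:(proj(f,W(q))-U).ravel(),[0.35,-.1,1.5])
print(r.x,np.degrees(r.x[2]));print((r.fun.reshape(-1,2)).round(2));print(W(r.x).round(4))
d=lambda x,y:(355+x/7-.43,295+y/7-.43)
for n,x,y,z in [("thin",133,121,.044),("thick",458,151,.044),("yel",257,299,.044),("green",690,256,.044)]:
    print(n,atz(f,*d(x,y),z).round(4), atd(f,*d(x,y)).round(4))
s=load("side")
e=lambda x,y:(210+x/5-.4,280+y/5-.4)
for n,x,y in [("thin",258,118),("thick",257,305)]: print(n,atz(s,*e(x,y),.044).round(4))
b=get_obs()
for n in [(240,170),(231,150),(342,168),(390,228),(97,310),(212,143)]: print(n,atd(f,*n).round(3))
E
python3 fit.py
```

```text
[ 0.5300607  -0.05288613 -0.18345825] -10.511383188523743
[[ 0.56 -0.45]
 [ 0.27 -0.25]
 [-0.96 -0.12]
 [-0.89 -0.43]
 [ 0.16  0.06]
 [ 0.54  0.85]
 [ 0.32  0.28]]
[[ 0.5782  0.0094  0.03  ]
 [ 0.5074  0.0225  0.03  ]
 [ 0.5687 -0.0418  0.062 ]
 [ 0.5593 -0.0929  0.062 ]
 [ 0.4979 -0.0286  0.062 ]
 [ 0.4885 -0.0797  0.062 ]
 [ 0.5155 -0.1315  0.09  ]]
thin [ 0.4706 -0.3023  0.044 ] [ 0.4707 -0.3027  0.0407]
thick [ 0.4639 -0.3993  0.044 ] [ 0.4639 -0.3995  0.0432]
yel [ 0.4195 -0.3391  0.044 ] [ 0.4195 -0.3393  0.0429]
green [ 0.4346 -0.4678  0.044 ] [ 0.4346 -0.4677  0.0444]
thin [ 0.4704 -0.3073  0.044 ]
thick [ 0.4636 -0.4035  0.044 ]
(240, 170) [ 0.719 -0.038  0.206]
(231, 150) [ 0.728 -0.036  0.283]
(342, 168) [ 0.776 -0.231  0.061]
(390, 228) [ 0.648 -0.336  0.052]
(97, 310) [0.462 0.234 0.12 ]
(212, 143) [ 0.688 -0.036  0.414]
```

Run:
```python
from h import *
f=load("top")
vv,uu=np.mgrid[95:240:1,185:300:1]
p=cv2.undistortPoints(np.stack([uu.ravel(),vv.ravel()],1).astype(float).reshape(-1,1,2),f["K"],np.array(f["D"]))[:,0]
d=f["depth"][vv.ravel(),uu.ravel()]
X=(np.c_[p,np.ones(len(p))]*d[:,None]-f["t"])@f["R"]
X=X[d>0]
for a in np.arange(0.03,0.46,0.04):
    m=X[(X[:,2]>a)&(X[:,2]<=a+.04)&(X[:,0]>.62)]
    if len(m)>3: print(round(a,2),len(m),np.percentile(m,2,0).round(3),np.percentile(m,98,0).round(3))
```

```text
0.03 361 [ 0.718 -0.049  0.031] [ 0.845 -0.011  0.066]
0.07 124 [ 0.722 -0.047  0.07 ] [ 0.849 -0.021  0.109]
0.11 138 [ 0.72  -0.048  0.11 ] [ 0.849 -0.021  0.147]
0.15 255 [ 0.716 -0.05   0.151] [ 0.849 -0.018  0.189]
0.19 1141 [ 0.716 -0.047  0.194] [ 0.846 -0.014  0.229]
0.23 267 [ 0.726 -0.05   0.23 ] [ 0.814 -0.011  0.263]
0.27 41 [ 0.718 -0.036  0.271] [ 0.734 -0.03   0.309]
0.31 27 [ 0.71  -0.036  0.311] [ 0.726 -0.03   0.334]
0.35 74 [ 0.685 -0.042  0.36 ] [ 0.712 -0.029  0.389]
0.39 257 [ 0.682 -0.041  0.392] [ 0.703 -0.022  0.416]
```

Call:
{"method": "send_rows", "body": {
  "targets": [0.087,0.037,0.045,-0.01,0,0,0.16,0.087,0.075,0.09,-0.02,0,0,0.33,0.087,0.112,0.135,-0.03,0,0,0.49,0.087,0.15,0.18,-0.04,0,0,0.65,0.087,0.187,0.225,-0.055,0,0,0.82,0.087,0.224,0.271,-0.073,0,0,0.981,0.06,0.224,0.271,-0.073,0,0,0.981,0.06,0.224,0.271,-0.073,0,0,0.981,0.06,0.224,0.271,-0.073,0,0,0.981,0.06,0.224,0.271,-0.073,0,0,0.981],
  "grip_force": 20
}}

```text
t: 1.4
tool_pos: [0.4707, -0.3044, 0.1499]
ee_rot: [0.77, 0.639, -0.0, 0.0]
ft_force: [-0.4, 0.4, 0.3]
opening: 0.0618
```

Run:
```python
from h import *
o=get_obs();print(o["tool_pos"],Ro.from_quat(o["ee_rot"]).as_matrix().round(4),o["ft_force"],o["opening"])
f=grab("wrist");save(f,"w1");cv2.imwrite("pics/w1.png",f["color"])
print("tcp px",proj(f,o["tool_pos"]))
print(proj(f,[(0.4706,-.3023,.044),(.4639,-.3993,.044)]))
```

```text
[ 0.47073397 -0.30442795  0.14994813] [[ 1.844e-01  9.828e-01  5.000e-04]
 [ 9.828e-01 -1.844e-01 -7.000e-04]
 [-6.000e-04  7.000e-04 -1.000e+00]] [-0.42017483  0.37789028  0.30299551] 0.06176782876863573
tcp px [[318.46366474 286.6537061 ]]
[[318.04236114 233.52155279]
 [331.26946867 342.83493267]]
```

View pics/w1.png

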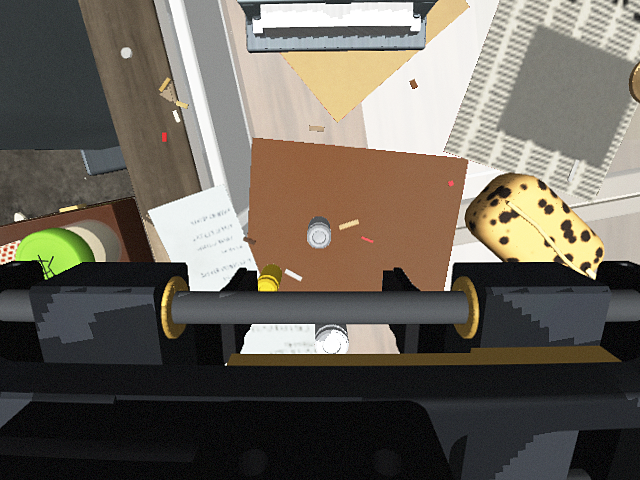

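The thin steel die shows its top near (318,237), the yellow one at (270,278) and the thick one near (332,341), part hidden behind the gripper.

Run:
```python
from h import *
f=load("w1"); crop(f,280,200,380,270,8,"c4.png")
```

```text
(no output)
```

View pics/c4.png

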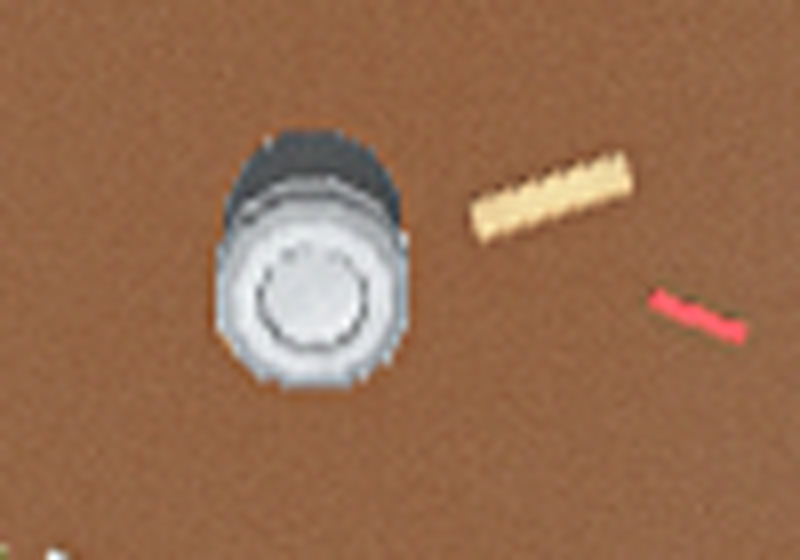

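Run:
```python
from h import *
f=load("w1"); print(atz(f,280+312/8-.44,200+297/8-.44,.044))
```

```text
[ 0.47052657 -0.30490151  0.044     ]
```

Call:
{"method": "send_rows", "body": {
  "targets": [0.06,0,0,-0.04,0,0,0,0.06,0,0,-0.08,0,0,0,0.06,0,0,-0.11,0,0,0,0.06,0,0,-0.125,0,0,0,0.06,0,0,-0.133,0,0,0,0.06,0,0,-0.133,0,0,0,0.01,0,0,-0.133,0,0,0,0.01,0,0,-0.133,0,0,0,0.01,0,0,-0.133,0,0,0,0.01,0,0,-0.133,0,0,0],
  "grip_force": 20
}}

```text
t: 2.7
tool_pos: [0.4714, -0.303, 0.0168]
ee_rot: [0.769, 0.64, 0.0, 0.0]
ft_force: [-1.0, -0.4, 1.2]
opening: 0.0278
```

Call:
{"method": "send_rows", "body": {
  "targets": [0.01,0,0,0,0,0,0,0.01,0,0,0,0,0,0,0.01,0,0,0.01,0,0,0,0.01,0,0,0.04,0,0,0,0.01,0,0,0.07,0,0,0,0.01,0,0,0.1,0,0,0,0.01,0,0,0.12,0,0,0,0.01,0,0,0.13,0,0,0,0.01,0,0,0.13,0,0,0,0.01,0,0,0.13,0,0,0]
}}

```text
t: 3.95
tool_pos: [0.4708, -0.3025, 0.1458]
ee_rot: [0.769, 0.64, -0.0, -0.001]
ft_force: [-0.1, 0.2, -0.3]
opening: 0.019
```

Run:
```python
from h import *
o=get_obs();print(o["tool_pos"],o["ft_force"],o["opening"])
f=grab("wrist");save(f,"w2");crop(f,220,150,420,350,3,"w2.png")
s=grab("side");save(s,"s2");crop(s,180,230,360,390,4,"s2.png")
```

```text
[ 0.4708064  -0.30248871  0.14576701] [-0.10155885  0.18651401 -0.32590994] 0.018992982323063904
```

View pics/w2.png

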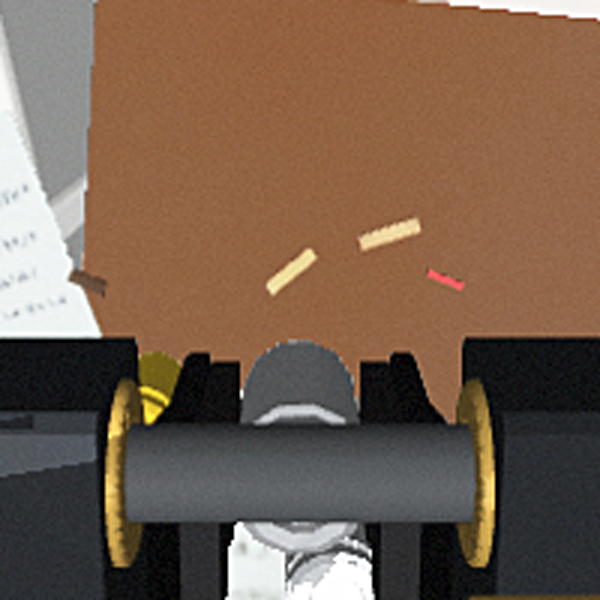

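View pics/s2.png

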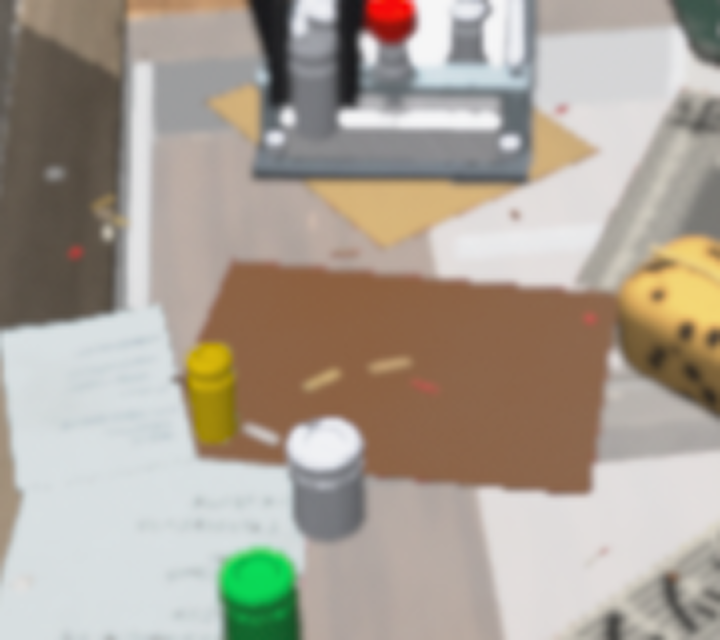

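Run:
```python
from h import *
f=load("w2"); o=get_obs(); Rm=Ro.from_quat(o["ee_rot"]).as_matrix()
tz=.1458; 
for nm,u,v,z in [("bottom+x edge",300,341,.129),("top -x edge",300,551,.173),("top +x edge",300,403,.173)]:
    X=atz(f,220+u/3-.33,150+v/3-.33,z); print(nm,X,(Rm.T@(X-np.array([.4708,-.3025,tz])))*1e3)
print(f["tool_from_camera"])
```

```text
bottom+x edge [ 0.47259536 -0.29602864  0.129     ] [ 6.66974052  0.61753064 16.80699285]
top -x edge [ 0.4695035  -0.31292469  0.173     ] [-10.45354448   0.57393405 -27.21376632]
top +x edge [ 0.47360716 -0.29069581  0.173     ] [ 12.15093268   0.56132548 -27.18637314]
[[ 3.95529041e-04 -9.69697917e-01 -2.44306762e-01  6.53036903e-02]
 [ 9.99999759e-01  2.44198509e-04  6.49716609e-04  4.25413375e-04]
 [-5.70369495e-04 -2.44306960e-01  9.69697780e-01 -1.62120211e-01]
 [ 0.00000000e+00  0.00000000e+00  0.00000000e+00  1.00000000e+00]]
```

Call:
{"method": "send_rows", "body": {
  "targets": [0.01,0.01,0.02,0,0,0,0,0.01,0.025,0.065,0,0,0,0,0.01,0.045,0.115,0,0,0,0,0.01,0.065,0.165,0,0,0,0,0.01,0.085,0.215,0,0,0,0,0.01,0.1,0.26,0,0,0,0,0.01,0.108,0.285,0,0,0,0,0.01,0.108,0.285,0,0,0,0,0.01,0.108,0.285,0,0,0,0,0.01,0.108,0.285,0,0,0,0]
}}

```text
t: 5.3
tool_pos: [0.579, -0.0191, 0.1463]
ee_rot: [0.769, 0.639, -0.0, -0.0]
ft_force: [0.4, 0.1, -0.6]
opening: 0.0193
```

Run:
```python
from h import *
o=get_obs();print(o["tool_pos"],o["ee_rot"],o["ft_force"],o["opening"])
f=grab("wrist");save(f,"w3");cv2.imwrite("pics/w3.png",f["color"])
c=np.array([.53006,-.05289]);a=-.18346;R=np.array([[np.cos(a),-np.sin(a)],[np.sin(a),np.cos(a)]])
for p in [(36,70,30),(-36,70,30)]: print(proj(f,np.r_[c+R@np.array(p[:2])/1e3,p[2]/1e3]))
```

```text
[ 0.57899898 -0.01910404  0.14628661] [ 7.69242753e-01  6.38956559e-01 -2.81828162e-04 -1.54881113e-04] [ 0.37313915  0.12818005 -0.64060273] 0.01931583522188103
[[311.42192352 199.24200273]]
[[221.76058661 199.42737612]]
```

View pics/w3.png

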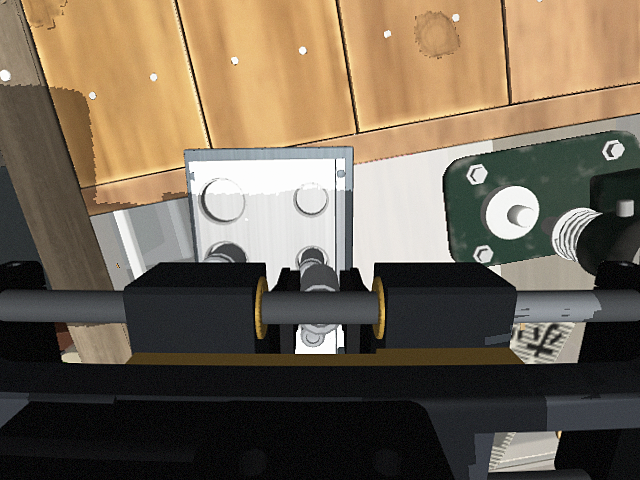

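Run:
```python
from h import *
f=load("w3"); crop(f,190,170,350,250,5,"c5.png")
```

```text
(no output)
```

View pics/c5.png

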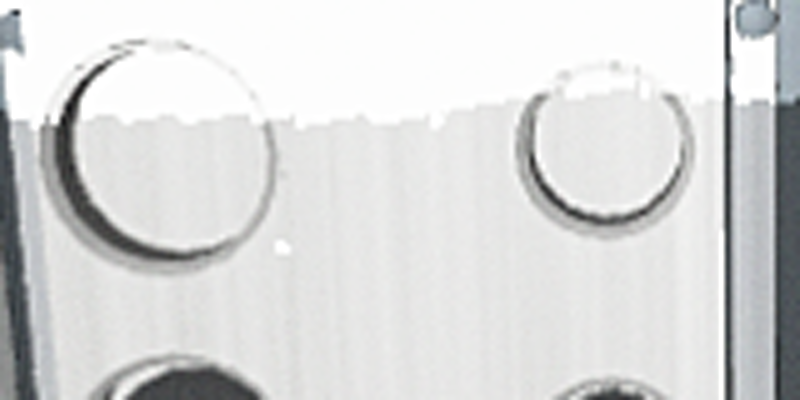

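Run:
```python
from h import *
f=load("w3")
A=atz(f,190+605.5/5-.4,170+149/5-.4,.03);B=atz(f,190+160/5-.4,170+156/5-.4,.03)
print(A,B,np.linalg.norm(A-B),np.degrees(np.arctan2(*(A-B)[[1,0]])))
```

```text
[0.57763426 0.00934899 0.03      ] [0.50703209 0.0214521  0.03      ] 0.0716320494636955 -9.727485076415972
```

Call:
{"method": "send_rows", "body": {
  "targets": [0.01,-0.001,0.015,0,0,0,0,0.01,-0.001,0.03,0,0,0,0,0.01,-0.001,0.03,-0.02,0,0,0,0.01,-0.001,0.03,-0.045,0,0,0,0.01,-0.001,0.03,-0.07,0,0,0,0.01,-0.001,0.03,-0.085,0,0,0,0.01,-0.001,0.03,-0.094,0,0,0,0.01,-0.001,0.03,-0.094,0,0,0,0.01,-0.001,0.03,-0.094,0,0,0,0.01,-0.001,0.03,-0.094,0,0,0]
}}

```text
t: 6.6
tool_pos: [0.5789, 0.0119, 0.0533]
ee_rot: [0.769, 0.64, 0.001, 0.001]
ft_force: [0.5, -0.3, -0.2]
opening: 0.0189
```

Run:
```python
from h import *
o=get_obs();print(o["tool_pos"],o["ee_rot"],o["ft_force"],o["opening"])
f=grab("wrist");save(f,"w4");crop(f,260,180,380,270,6,"w4.png")
print(proj(f,[.5779,.0094,.03]))
s=grab("side");save(s,"s4");crop(s,220,190,340,290,6,"s4.png")
```

```text
[0.57889468 0.01191925 0.05334506] [7.68777616e-01 6.39515695e-01 5.25040503e-04 6.14728486e-04] [ 0.48516267 -0.31564513 -0.17134118] 0.018943167307987674
[[317.58209911 275.45308525]]
```

View pics/w4.png

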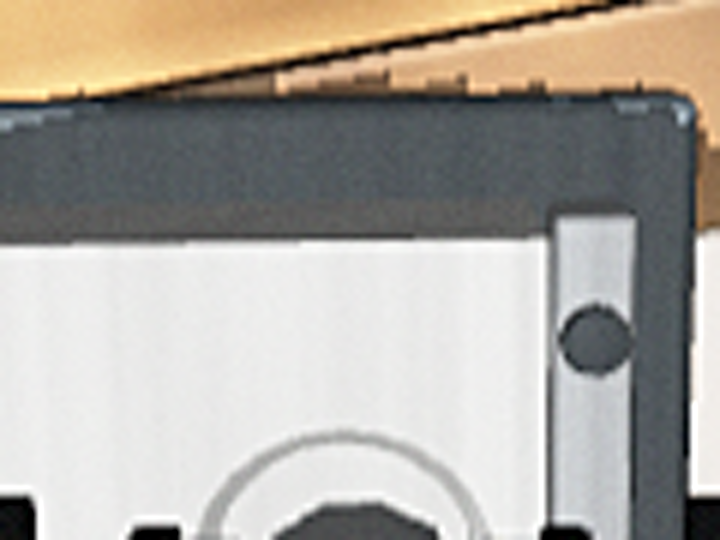

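View pics/s4.png

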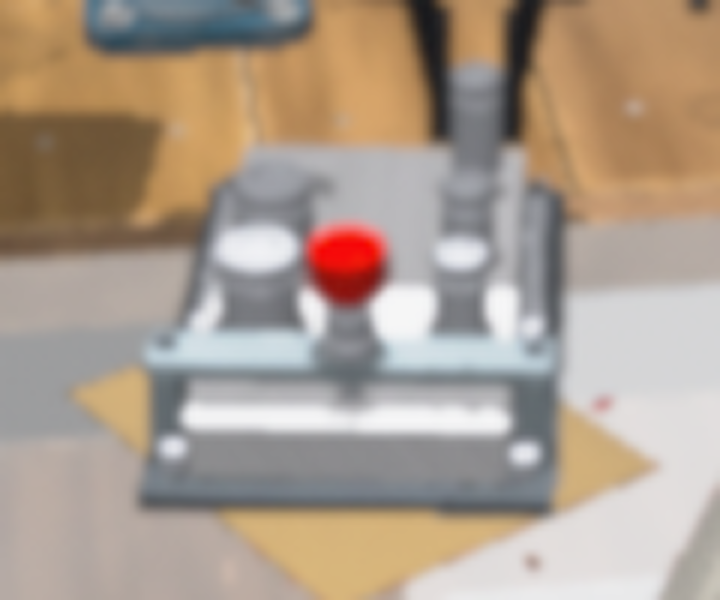

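Run:
```python
from h import *
f=load("w4"); o=get_obs(); Rm=Ro.from_quat(o["ee_rot"]).as_matrix()
for nm,u,v,z in [("rim",345,436,.03),("die",357,504,.0365)]:
    X=atz(f,260+u/6-.42,180+v/6-.42,z); print(nm,X,(Rm.T@(X-o["tool_pos"]))*1e3)
```

```text
rim [0.58011814 0.02283172 0.03      ] [10.96385234 -0.60870233 23.1562849 ]
die [0.58039085 0.01825365 0.0365    ] [ 6.51215787  0.50069595 16.65746247]
```

Call:
{"method": "send_rows", "body": {
  "targets": [0.01,-0.001,0,0,0,0,0,0.01,-0.001,0,0,0,0,0,0.01,-0.001,0,-0.003,0,0,0,0.01,-0.001,0,-0.006,0,0,0,0.01,-0.001,0,-0.009,0,0,0,0.01,-0.001,0,-0.012,0,0,0,0.01,-0.001,0,-0.015,0,0,0,0.01,-0.001,0,-0.017,0,0,0,0.01,-0.001,0,-0.018,0,0,0,0.01,-0.001,0,-0.018,0,0,0]
}}

```text
t: 7.95
tool_pos: [0.5773, 0.012, 0.0347]
ee_rot: [0.769, 0.64, 0.0, 0.0]
ft_force: [-1.4, 0.3, 0.1]
opening: 0.0193
```

Run:
```python
from h import *
o=get_obs();print(o["tool_pos"],o["ee_rot"],o["ft_force"],o["opening"])
f=grab("wrist");save(f,"w5");crop(f,260,180,380,270,6,"w5.png")
s=grab("side");save(s,"s5");crop(s,220,190,340,290,6,"s5.png")
```

```text
[0.57730561 0.01204537 0.03469028] [7.68753015e-01 6.39545777e-01 5.65085536e-06 1.67820315e-05] [-1.44479386  0.25787221  0.10696222] 0.01932723623123484
```

View pics/s5.png

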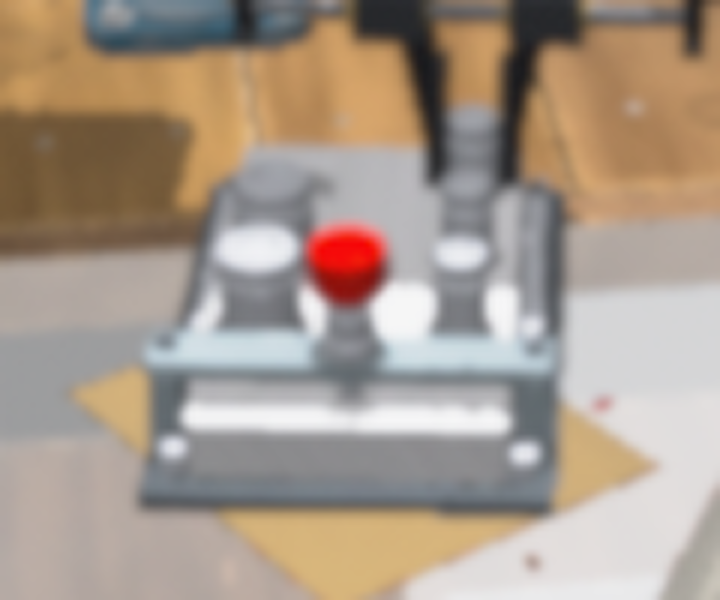

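Call:
{"method": "send_rows", "body": {
  "targets": [0.01,0,0,-0.001,0,0,0,0.04,0,0,-0.001,0,0,0,0.04,0,0,-0.001,0,0,0,0.04,0,0,-0.001,0,0,0,0.04,0,0,-0.001,0,0,0,0.04,0,0,0.02,0,0,0,0.04,0,0,0.05,0,0,0,0.04,0,0,0.08,0,0,0,0.06,0,0,0.105,0,0,0,0.06,0,0,0.115,0,0,0]
}}

```text
t: 9.3
tool_pos: [0.5781, 0.0119, 0.151]
ee_rot: [0.769, 0.64, 0.001, 0.001]
ft_force: [-0.5, -0.8, -0.0]
opening: 0.0526
```

Run:
```python
from h import *
o=get_obs();print(o["tool_pos"],o["ee_rot"],o["ft_force"],o["opening"])
f=grab("wrist");save(f,"w6");crop(f,240,160,380,260,5,"w6.png")
s=grab("side");save(s,"s6");crop(s,220,190,340,290,6,"s6.png")
```

```text
[0.57812271 0.01192819 0.15098183] [0.76874087 0.63955895 0.00087754 0.00102937] [-0.54363142 -0.83708307 -0.02881229] 0.052594218278220854
```

View pics/w6.png

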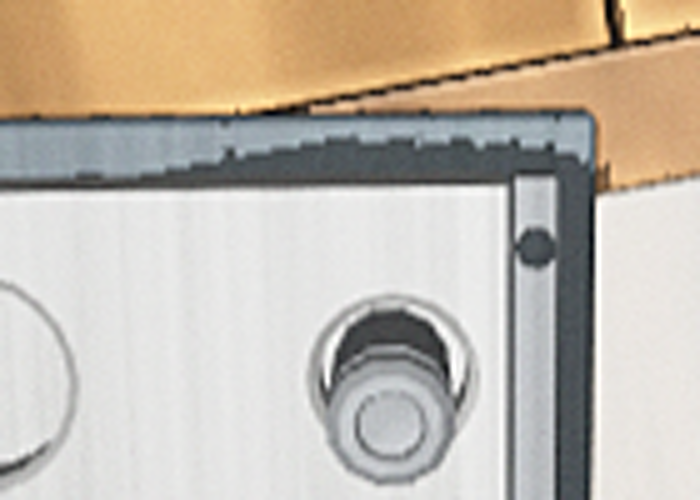

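View pics/s6.png

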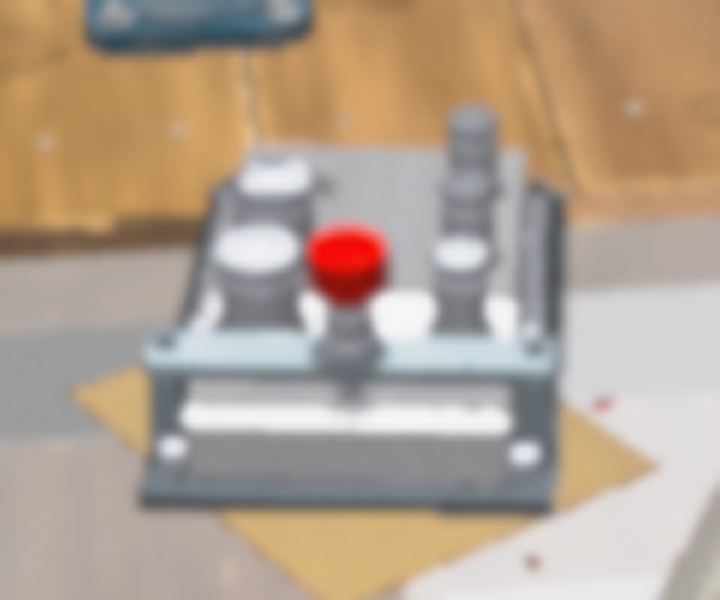

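Run:
```python
from h import *
f=load("w6"); u,v=240+391/5-.4,160+424/5-.4
print(atz(f,u,v,.062),atd(f,u,v))
d=f["depth"];c,r=ray(f,u,v)
s=load("s6");print((proj(s,[[.5779,.0094,.062],[.5779,.0094,.074],atz(f,u,v,.062)])-[220,190])*6)
```

```text
[0.57725469 0.00985906 0.062     ] [0.57710927 0.00910215 0.05913245]
[[472.96451567 109.55020295]
 [472.90164472  81.48182457]
 [471.13786118 109.10322535]]
```

Call:
{"method": "send_rows", "body": {
  "targets": [0.06,-0.006,-0.02,0,0,0,0,0.06,-0.018,-0.065,0,0,0,0,0.06,-0.032,-0.117,0,0,0,0,0.06,-0.047,-0.17,0,0,0,0,0.06,-0.062,-0.225,0,0,0,0,0.06,-0.077,-0.28,0,0,0,0,0.06,-0.092,-0.333,0,0,0,0,0.06,-0.105,-0.38,0,0,0,0,0.06,-0.114,-0.413,0,0,0,0,0.06,-0.114,-0.413,0,0,0,0]
}}

```text
t: 10.65
tool_pos: [0.461, -0.4041, 0.148]
ee_rot: [0.77, 0.638, -0.0, -0.001]
ft_force: [0.5, 0.5, -0.1]
opening: 0.0599
```

Run:
```python
from h import *
o=get_obs();print(o["tool_pos"],o["ee_rot"],o["ft_force"],o["opening"],o["qd"].round(3))
f=grab("wrist");save(f,"w7");crop(f,240,180,400,300,5,"w7.png")
print(f["t"])
```

```text
[ 0.46095091 -0.40412266  0.14802869] [ 7.70263921e-01  6.37724856e-01 -3.08923246e-04 -6.36017124e-04] [ 0.53603976  0.53392498 -0.06084769] 0.05991040611823773 [ 0.054 -0.016  0.047  0.026  0.023  0.016]
[-0.52857535 -0.31430588  0.24119352]
```

View pics/w7.png

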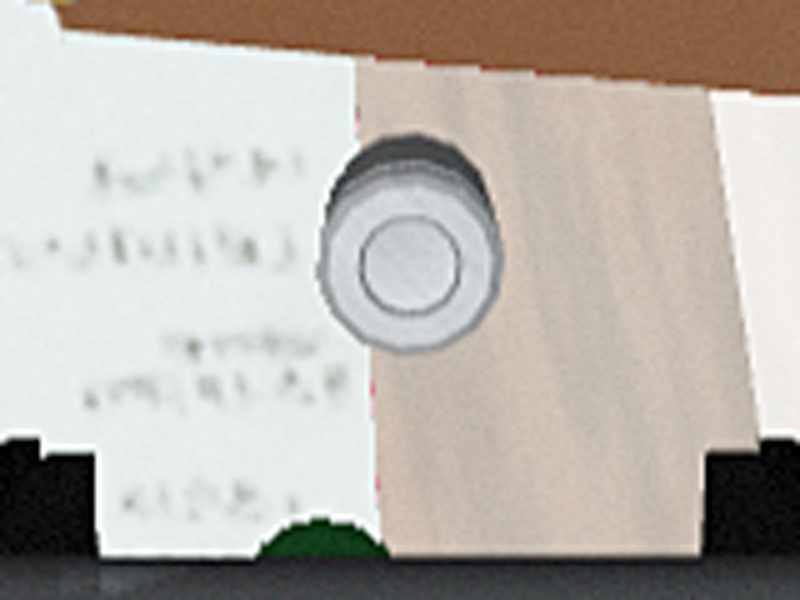

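Run:
```python
from h import *
f=load("w7"); print(atz(f,240+410/5-.4,180+264/5-.4,.044))
print(get_obs()["tool_pos"])
```

```text
[ 0.46363011 -0.40104572  0.044     ]
[ 0.46130066 -0.40187994  0.14800394]
```

Call:
{"method": "send_rows", "body": {
  "targets": [0.06,0,0,-0.03,0,0,0,0.06,0,0,-0.07,0,0,0,0.06,0,0,-0.1,0,0,0,0.06,0,0,-0.12,0,0,0,0.06,0,0,-0.132,0,0,0,0.06,0,0,-0.132,0,0,0,0.06,0,0,-0.132,0,0,0,0.02,0,0,-0.132,0,0,0,0.02,0,0,-0.132,0,0,0,0.02,0,0,-0.132,0,0,0],
  "grip_force": 30
}}

```text
t: 11.95
tool_pos: [0.4634, -0.4011, 0.0179]
ee_rot: [0.769, 0.64, -0.0, 0.0]
ft_force: [-0.4, 0.5, 0.5]
opening: 0.0377
```

Call:
{"method": "send_rows", "body": {
  "targets": [0.02,0,0,0,0,0,0,0.02,0,0,0,0,0,0,0.02,0,0,0,0,0,0,0.02,0,0,0.01,0,0,0,0.02,0,0,0.04,0,0,0,0.02,0,0,0.08,0,0,0,0.02,0,0,0.11,0,0,0,0.02,0,0,0.13,0,0,0,0.02,0,0,0.13,0,0,0,0.02,0,0,0.13,0,0,0]
}}

```text
t: 13.2
tool_pos: [0.4628, -0.4003, 0.1467]
ee_rot: [0.769, 0.64, 0.0, -0.001]
ft_force: [-1.6, 0.1, -2.1]
opening: 0.029
```

Run:
```python
from h import *
o=get_obs();print(o["tool_pos"],o["ee_rot"],o["ft_force"],o["opening"],o["qd"].round(3))
f=grab("wrist");save(f,"w8");crop(f,220,200,420,350,4,"w8.png")
```

```text
[ 0.46281098 -0.40028123  0.14674846] [ 7.68754764e-01  6.39543069e-01  3.27908978e-05 -8.80331973e-04] [-1.56673586  0.09003    -2.13497992] 0.029005318517550907 [0.    0.017 0.008 0.001 0.003 0.001]
```

View pics/w8.png

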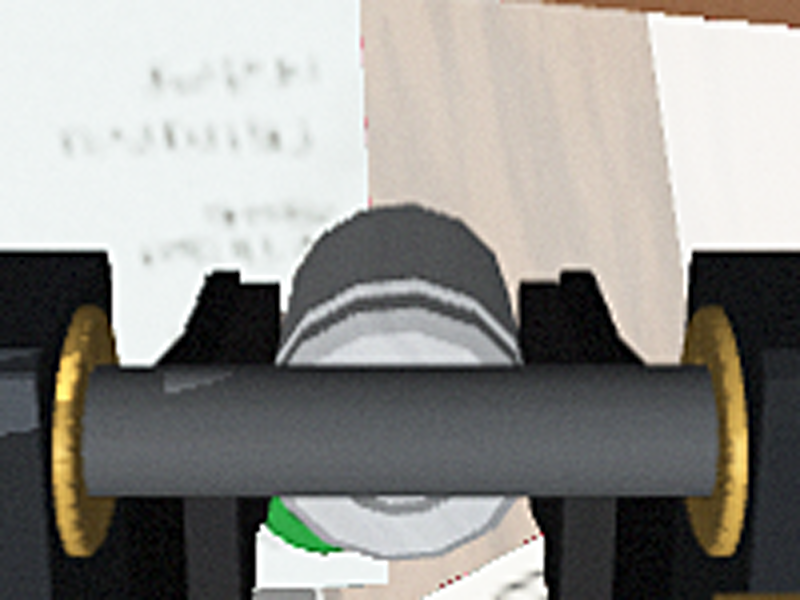

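Run:
```python
from h import *
f=load("w8"); Rm=Ro.from_quat([.76875,.63954,0,0]).as_matrix();o=np.array([.4628,-.4003,.1467])
for nm,u,v,z in [("bottom+x edge",402,205,.129),("top -x edge",402,556,.173)]:
    X=atz(f,220+u/4-.4,200+v/4-.4,z); print(nm,(Rm.T@(X-o))*1e3)
print(get_obs()["tool_pos"])
```

```text
bottom+x edge [13.40866405  0.82038703 17.7       ]
top -x edge [-13.57572927   0.80886662 -26.3       ]
[ 0.46266775 -0.40012671  0.14632816]
```

Call:
{"method": "send_rows", "body": {
  "targets": [0.02,0.002,0.02,0,0,0,0,0.02,0.006,0.065,0,0,0,0,0.02,0.012,0.118,0,0,0,0,0.02,0.017,0.172,0,0,0,0,0.02,0.023,0.226,0,0,0,0,0.02,0.029,0.28,0,0,0,0,0.02,0.034,0.333,0,0,0,0,0.02,0.04,0.38,0,0,0,0,0.02,0.044,0.41,0,0,0,0,0.02,0.044,0.422,0,0,0,0]
}}

```text
t: 14.5
tool_pos: [0.506, 0.0236, 0.147]
ee_rot: [0.768, 0.641, -0.001, -0.001]
ft_force: [-0.3, -0.3, -2.1]
opening: 0.029
```

Call:
{"method": "send_rows", "body": {
  "targets": [0.02,0,0,0,0,0,0,0.02,0,0,-0.02,0,0,0,0.02,0,0,-0.045,0,0,0,0.02,0,0,-0.07,0,0,0,0.02,0,0,-0.085,0,0,0,0.02,0,0,-0.092,0,0,0,0.02,0,0,-0.092,0,0,0,0.02,0,0,-0.092,0,0,0,0.02,0,0,-0.092,0,0,0,0.02,0,0,-0.092,0,0,0]
}}

```text
t: 15.75
tool_pos: [0.5076, 0.0211, 0.056]
ee_rot: [0.769, 0.64, 0.0, 0.0]
ft_force: [0.4, 0.6, -1.1]
opening: 0.029
```

Run:
```python
from h import *
o=get_obs();print(o["tool_pos"],o["ee_rot"],o["ft_force"],o["opening"],o["qd"].round(3))
f=grab("wrist");save(f,"w9");crop(f,260,180,380,270,6,"w9.png")
s=grab("side");save(s,"s9");crop(s,220,190,340,290,6,"s9.png")
```

```text
[0.50762438 0.02107643 0.05604376] [7.68699008e-01 6.39610477e-01 3.31323816e-04 4.04301213e-04] [ 0.36275807  0.56429061 -1.07049588] 0.02903159920829332 [-0.     0.005  0.     0.003 -0.001  0.001]
```

View pics/w9.png

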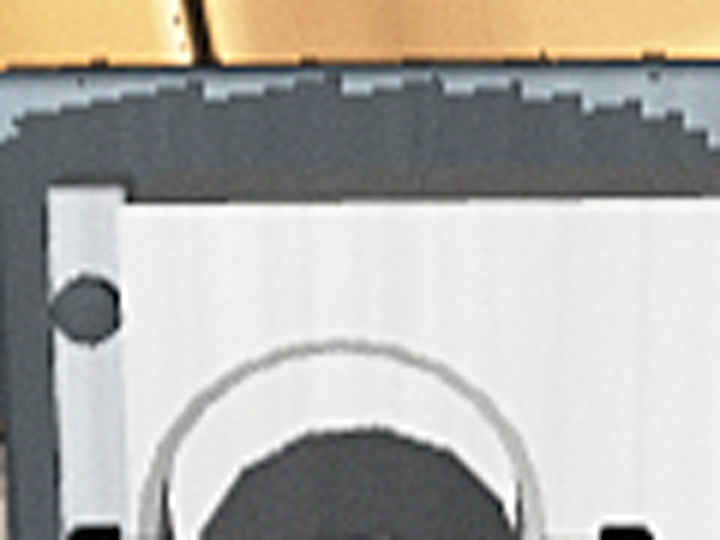

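View pics/s9.png

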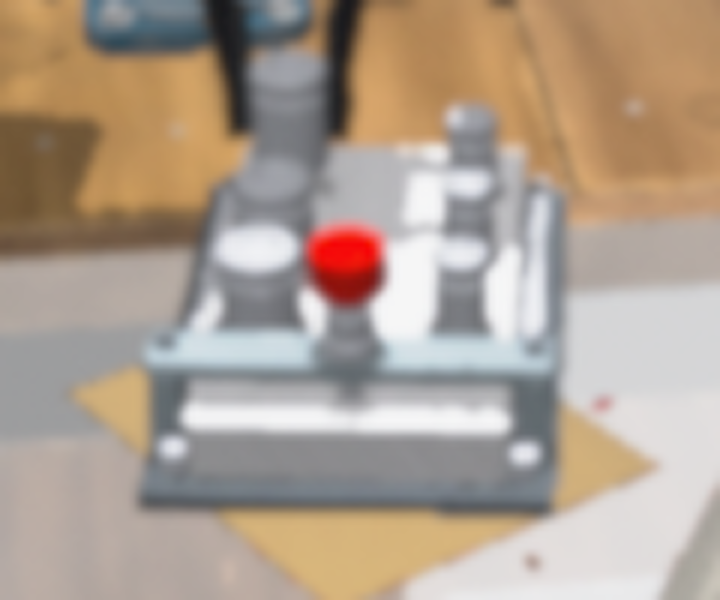

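Run:
```python
from h import *
f=load("w9"); Rm=Ro.from_quat([.7687,.6396,0,0]).as_matrix(); o=np.array([.5076,.0211,.056])
for nm,u,v,z in [("rim",342,346,.03),("die",361,432,.038)]:
    X=atz(f,260+u/6-.42,180+v/6-.42,z); print(nm,X,(Rm.T@(X-o))*1e3)
```

```text
rim [0.50998814 0.0397941  0.03      ] [18.81672411 -1.05050411 26.        ]
die [0.51062083 0.03361913 0.038     ] [12.85969983  0.69432982 18.        ]
```

Call:
{"method": "send_rows", "body": {
  "targets": [0.02,-0.0014,0.0008,0,0,0,0,0.02,-0.0014,0.0008,-0.002,0,0,0,0.02,-0.0014,0.0008,-0.005,0,0,0,0.02,-0.0014,0.0008,-0.008,0,0,0,0.02,-0.0014,0.0008,-0.011,0,0,0,0.02,-0.0014,0.0008,-0.014,0,0,0,0.02,-0.0014,0.0008,-0.017,0,0,0,0.02,-0.0014,0.0008,-0.019,0,0,0,0.02,-0.0014,0.0008,-0.02,0,0,0,0.02,-0.0014,0.0008,-0.02,0,0,0]
}}

```text
t: 17.1
tool_pos: [0.5058, 0.0219, 0.0357]
ee_rot: [0.769, 0.64, -0.0, -0.0]
ft_force: [-0.4, -0.1, 0.0]
opening: 0.0291
```

Run:
```python
from h import *
o=get_obs();print(o["tool_pos"],o["ee_rot"],o["ft_force"],o["opening"],o["qd"].round(3))
s=grab("side");save(s,"s10");crop(s,220,190,340,290,6,"s10.png")
print((proj(s,[[.5072,.022,.062]])-[220,190])*6)
```

```text
[0.50583415 0.02185026 0.03570276] [ 7.68763058e-01  6.39533705e-01 -1.56396431e-05 -5.77136381e-06] [-4.15958263e-01 -1.07399278e-01  1.78752711e-04] 0.029052401234162115 [-0.001  0.    -0.001  0.001 -0.002  0.001]
[[285.50566457 105.38854674]]
```

View pics/s10.png

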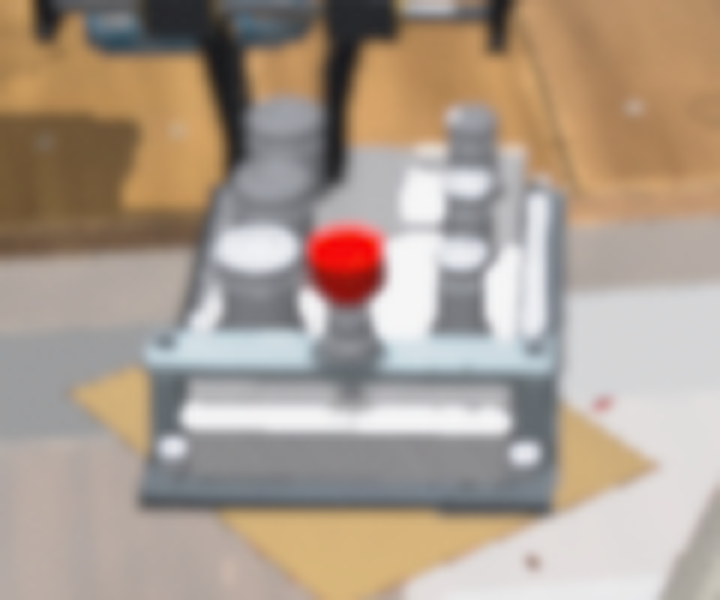

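Call:
{"method": "send_rows", "body": {
  "targets": [0.02,0,0,-0.001,0,0,0,0.045,0,0,-0.001,0,0,0,0.045,0,0,-0.001,0,0,0,0.045,0,0,-0.001,0,0,0,0.045,0,0,-0.001,0,0,0,0.045,0,0,0.02,0,0,0,0.045,0,0,0.05,0,0,0,0.045,0,0,0.085,0,0,0,0.05,0,0,0.11,0,0,0,0.05,0,0,0.115,0,0,0]
}}

```text
t: 18.4
tool_pos: [0.5069, 0.0217, 0.1519]
ee_rot: [0.769, 0.64, 0.001, 0.001]
ft_force: [0.2, 0.1, -0.4]
opening: 0.0495
```

Run:
```python
from h import *
o=get_obs();print(o["tool_pos"],o["ee_rot"],o["ft_force"],o["opening"])
f=grab("wrist");save(f,"w11");crop(f,260,180,420,300,5,"w11.png")
s=grab("side");save(s,"s11");crop(s,220,190,340,290,6,"s11.png")
t=grab("top");save(t,"t11");cv2.imwrite("pics/t11.png",t["color"])
```

```text
[0.50692085 0.02168841 0.15194186] [0.76874502 0.63955295 0.00114007 0.00135298] [ 0.22859413  0.08756265 -0.41995162] 0.049543449671118595
```

View pics/w11.png

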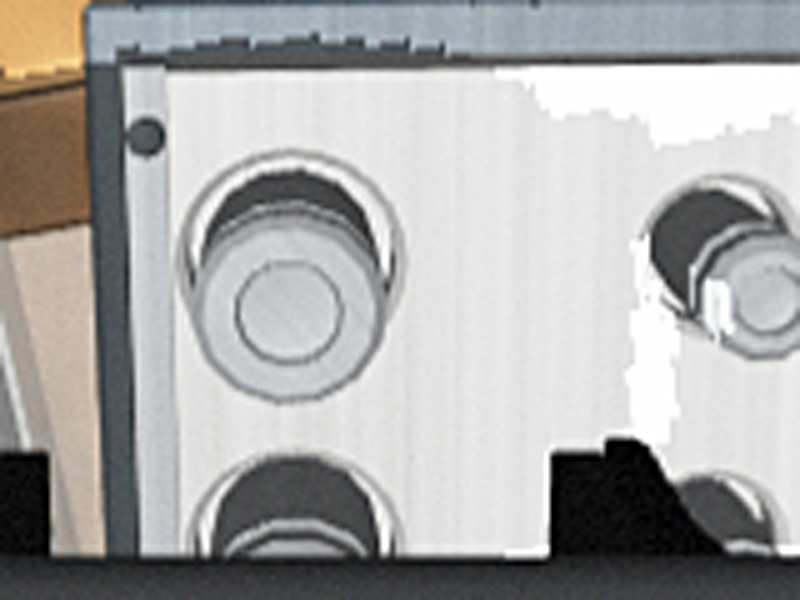

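View pics/s11.png

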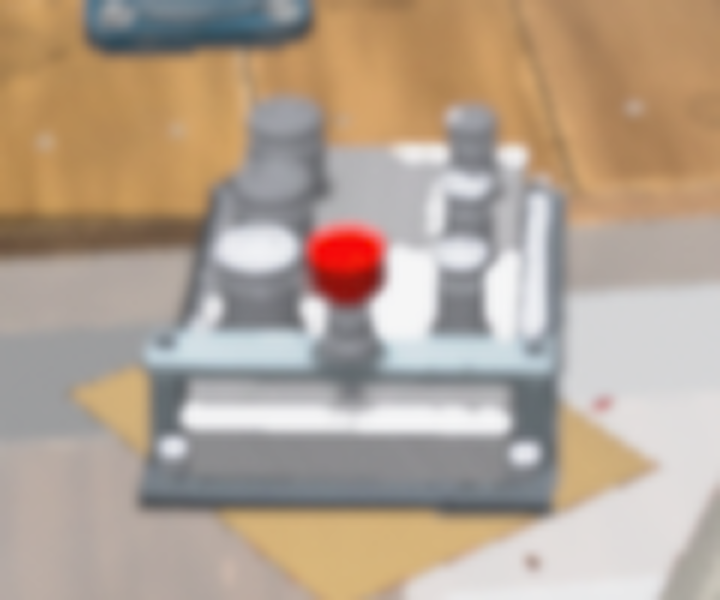

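Call:
{"method": "send_rows", "body": {
  "targets": [0.05,0.001,-0.015,0,0,0,0,0.05,0.003,-0.045,0,0,0,0,0.05,0.005,-0.085,0,0,0,0,0.05,0.007,-0.12,0,0,0,0,0.055,0.0085,-0.143,0,0,0,0,0.055,0.0085,-0.153,0,0,0,0,0.055,0.0085,-0.153,0,0,0,0,0.055,0.0085,-0.153,0,0,0,0,0.055,0.0085,-0.153,0,0,0,0,0.055,0.0085,-0.153,0,0,0,0],
  "grip_force": 60
}}

```text
t: 19.8
tool_pos: [0.5144, -0.1305, 0.1506]
ee_rot: [0.768, 0.64, 0.0, -0.0]
ft_force: [0.1, 0.4, 0.2]
opening: 0.0549
```

Run:
```python
from h import *
o=get_obs();print(o["tool_pos"],o["ee_rot"],o["ft_force"],o["opening"])
f=grab("wrist");save(f,"w12");crop(f,220,100,420,300,3,"w12.png")
m=(f["color"][:,:,2]>150)&(f["color"][:,:,1]<70)&(f["color"][:,:,0]<70)
v,u=np.nonzero(m);k=(v>180)&(u>250)&(u<400);print(u[k].min(),u[k].max(),v[k].min(),v[k].max())
```

```text
[ 0.51440827 -0.13045072  0.15062466] [ 7.68403976e-01  6.39965099e-01  1.21732421e-05 -3.09156369e-05] [0.07516959 0.44646512 0.18599827] 0.05491911867730721
305 340 237 271
```

View pics/w12.png

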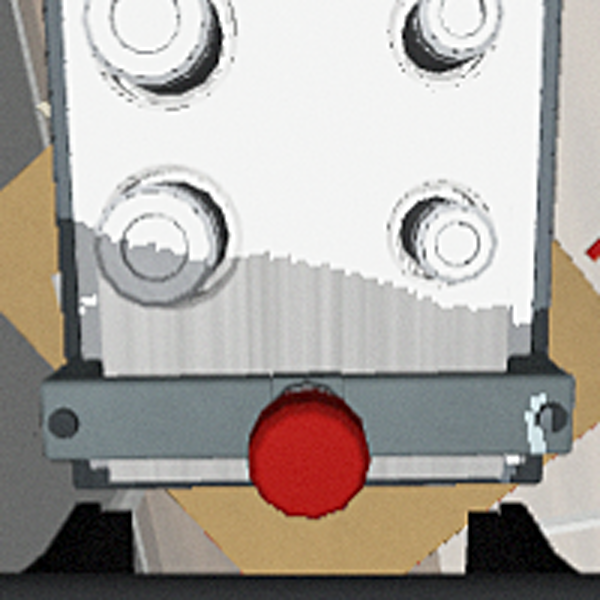

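Run:
```python
from h import *
f=load("w12"); print(atz(f,220+309/3-.33,100+457/3-.33,.09)); print(get_obs()["tool_pos"])
```

```text
[ 0.5170405  -0.13073282  0.09      ]
[ 0.51446028 -0.13056665  0.1506518 ]
```

Call:
{"method": "send_rows", "body": {
  "targets": [0.055,0.0015,-0.0005,-0.01,0,0,0,0.055,0.0015,-0.0005,-0.03,0,0,0,0.055,0.0015,-0.0005,-0.055,0,0,0,0.055,0.0015,-0.0005,-0.075,0,0,0,0.055,0.0015,-0.0005,-0.085,0,0,0,0.055,0.0015,-0.0005,-0.089,0,0,0,0.055,0.0015,-0.0005,-0.089,0,0,0,0.055,0.0015,-0.0005,-0.089,0,0,0,0.036,0.0015,-0.0005,-0.089,0,0,0,0.036,0.0015,-0.0005,-0.089,0,0,0]
}}

```text
t: 21.1
tool_pos: [0.5161, -0.1318, 0.0619]
ee_rot: [0.769, 0.64, 0.0, 0.0]
ft_force: [0.8, -0.9, -0.4]
opening: 0.0421
```

Run:
```python
from h import *
o=get_obs();print(o["tool_pos"],o["ee_rot"],o["ft_force"],o["opening"])
f=grab("wrist");save(f,"w13");crop(f,220,200,420,350,4,"w13.png")
s=grab("side");save(s,"s13");crop(s,220,190,340,290,6,"s13.png")
```

```text
[ 0.51612153 -0.13175469  0.06193161] [7.68754685e-01 6.39543656e-01 1.53431920e-04 3.50153386e-04] [ 0.78069619 -0.89825865 -0.38585792] 0.04213491612093644
```

View pics/w13.png

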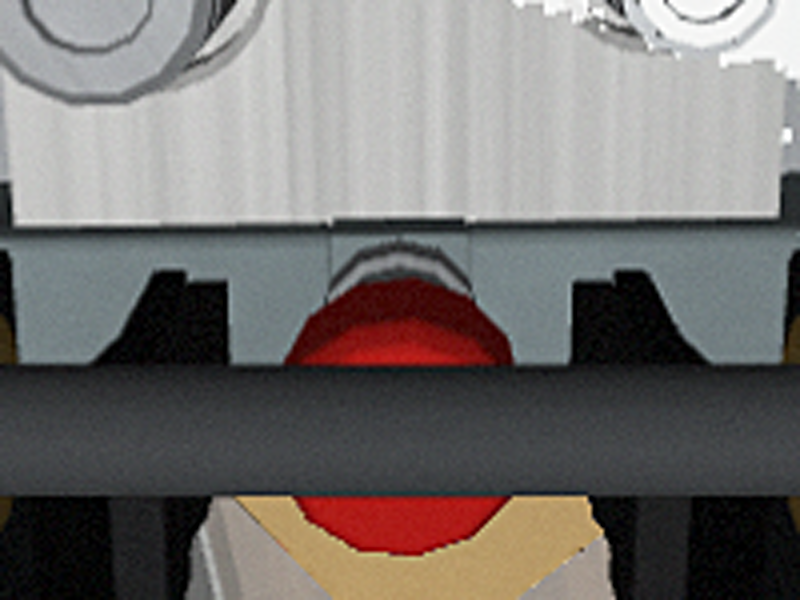

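View pics/s13.png

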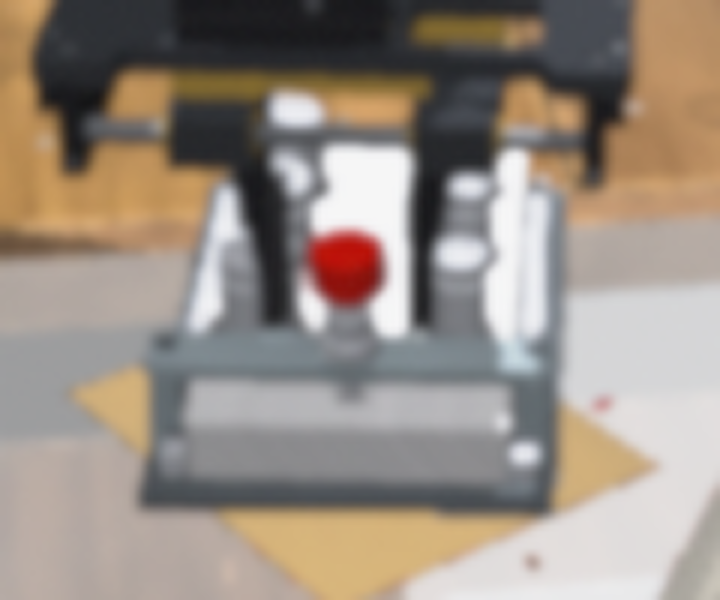

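Call:
{"method": "send_rows", "body": {
  "targets": [0.015,0,0,0,0,0,0,0.015,0,0,0,0,0,0,0.015,0,0,0,0,0,0,0.015,0,0,0,0,0,0,0.015,0,0,0,0,0,0,0.015,0,0,0,0,0,0,0.015,0,0,0,0,0,0,0.015,0,0,0.001,0,0,0,0.015,0,0,0.002,0,0,0,0.015,0,0,0.003,0,0,0],
  "grip_force": 60
}}

```text
t: 22.45
tool_pos: [0.5162, -0.1317, 0.0641]
ee_rot: [0.769, 0.639, 0.0, 0.0]
ft_force: [4.5, -0.1, -9.4]
opening: 0.026
```

Run:
```python
from h import *
o=get_obs();print(o["tool_pos"],o["ee_rot"],o["ft_force"],o["ft_torque"],o["opening"])
```

```text
[ 0.51616463 -0.13174646  0.06409965] [7.68807389e-01 6.39480401e-01 9.60339968e-05 7.52974787e-05] [ 4.54781369 -0.12299199 -9.36340051] [-0.01147245 -0.78689932 -0.02921237] 0.02600173293818078
```

Call:
{"method": "send_rows", "body": {
  "targets": [0.015,0,0,0.0015,0,0,0,0.015,0,0,0.003,0,0,0,0.015,0,0,0.0045,0,0,0,0.015,0,0,0.006,0,0,0,0.015,0,0,0.0075,0,0,0,0.015,0,0,0.009,0,0,0,0.015,0,0,0.01,0,0,0,0.015,0,0,0.0105,0,0,0,0.015,0,0,0.011,0,0,0,0.015,0,0,0.011,0,0,0]
}}

```text
t: 23.7
tool_pos: [0.5161, -0.1317, 0.0754]
ee_rot: [0.769, 0.64, 0.0, 0.0]
ft_force: [5.3, -1.6, -13.1]
opening: 0.0264
```

Run:
```python
from h import *
o=get_obs();print(o["tool_pos"],o["ee_rot"],o["ft_force"],o["ft_torque"],o["opening"])
f=grab("wrist");save(f,"w14");crop(f,220,200,420,350,4,"w14.png")
s=grab("side");save(s,"s14");crop(s,220,190,340,290,6,"s14.png")
```

```text
[ 0.51613878 -0.13171028  0.075381  ] [7.68783743e-01 6.39508789e-01 1.50448774e-04 2.06170691e-04] [  5.31996477  -1.62726102 -13.14953091] [-0.12140194 -0.93460984 -0.00256744] 0.026389016099170538
```

View pics/w14.png

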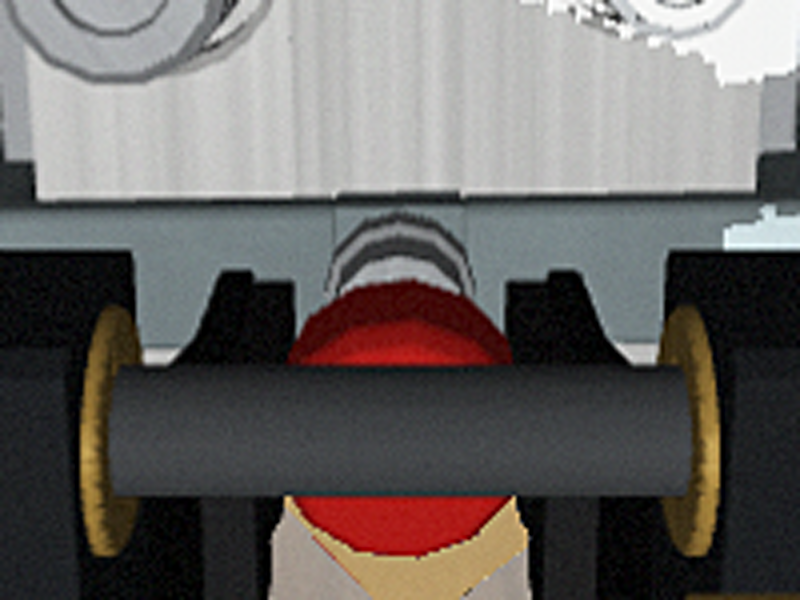

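View pics/s14.png

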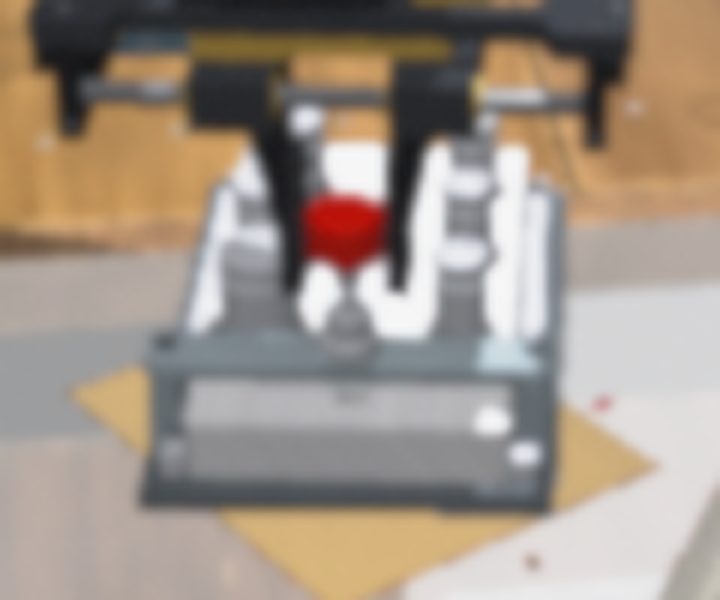

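Call:
{"method": "send_rows", "body": {
  "targets": [0.015,0,0,0.0003,0,0,0,0.015,0,0,0.0006,0,0,0,0.015,0,0,0.001,0,0,0,0.015,0,0,0.001,0,0,0,0.015,0,0,0.001,0,0,0,0.015,0,0,0.001,0,0,0,0.015,0,0,0.001,0,0,0,0.015,0,0,0.001,0,0,0,0.015,0,0,0.001,0,0,0,0.015,0,0,0.001,0,0,0]
}}

```text
t: 25.05
tool_pos: [0.5161, -0.1317, 0.0757]
ee_rot: [0.769, 0.639, 0.0, 0.0]
ft_force: [7.1, -0.5, -17.2]
opening: 0.0262
```

Run:
```python
from h import *
o=get_obs();print(o["tool_pos"],o["ft_force"],o["ft_torque"],o["opening"])
```

```text
[ 0.51611884 -0.13171496  0.07572024] [  7.08174099  -0.45971919 -17.23619066] [-0.1981762  -1.15011565  0.01456266] 0.026219020777580232
```

Run:
```python
from h import *
s=grab("side");save(s,"s15");crop(s,220,190,340,290,6,"s15.png")
t=grab("top");cv2.imwrite("pics/t15.png",t["color"])
o=get_obs();print(o["t"],o["tool_pos"],o["ft_force"],o["opening"])
s0=load("s11")
def red(s):
    c=s["color"].astype(int);m=(c[:,:,2]>110)&(c[:,:,1]<50)&(c[:,:,0]<50);m[:180]=0;m[250:]=0;m[:,:250]=0;m[:,300:]=0
    v,u=np.nonzero(m);return u.mean(),v.mean(),v.min(),v.max()
print(red(s0),red(s),proj(s,[[.516,-.1315,.08],[.516,-.1315,.094]]))
```

```text
25.15 [ 0.51611716 -0.13171379  0.07572615] [  6.018606    -1.4449823  -18.18251477] 0.026088602064670507
(np.float64(277.1443298969072), np.float64(233.82474226804123), np.int64(229), np.int64(239)) (np.float64(276.79245283018867), np.float64(227.91509433962264), np.int64(223), np.int64(233)) [[277.35942911 233.78626701]
 [277.1894718  227.75498397]]
```

View pics/s15.png

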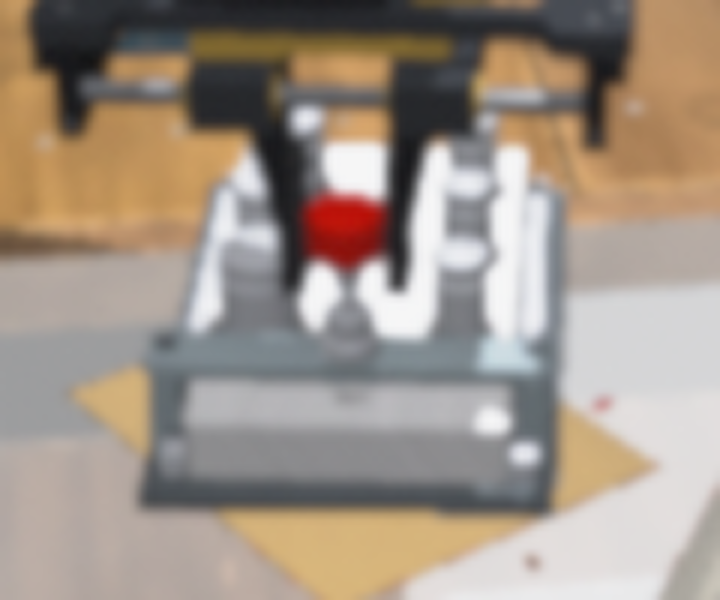

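View pics/t15.png

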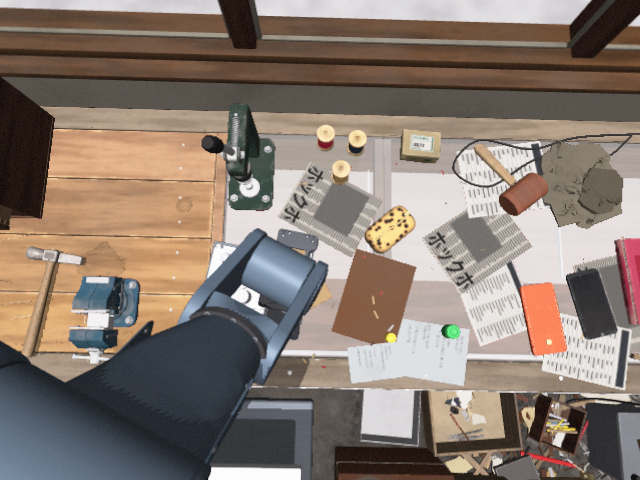

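The knob has risen 5.9 px in the side view, against the 6.0 px expected for 14 mm. The force on the tool climbed while the tool barely moved, so the plunger is at its stop. The spool, pouch and look-alikes haven't moved.

Run:
```python
from h import *
print(env.close_job())
```

```text
the job is handed in; nothing more can be done
None
```

I stood both steel dies in the empty pockets of their own rows and let them go. Then I gripped the red knob at 60 N, pulled it up to its stop and handed the job in at about 25 s, still holding it.

**Dies:** In the last wrist pictures both stand upright inside their pocket rims. The thin die's top is about where a seated one should be in the side view. The thick die's top appeared about 1.7 px lower than predicted there, and I put that down to calibration and blur. When it was lowered, the tool stopped within about 1 mm of the seated height.

**Knob:** The tool rose about 13.8 mm, and the side view shows a 5.9 px lift against 6.0 px expected for 14 mm. Over the last 1 mm of commanded lift the tool moved only 0.3 mm. The downward pull rose from 13 N to 17–18 N, so the plunger is against its stop.

**Bystanders:** The top view shows the spool, the pouch and the yellow and green look-alikes where they started.

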